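# Move the gem jars to the other rack in reverse order

### The job

Move the four gem jars from the pale wooden rack to the blue rack in reverse order, one jar to a bay: the jar at the left end of the wooden rack (left as the robot sees it) goes to the right end of the blue rack, and so on, until the jar that was at the right end stands at the left end. Keep the jars upright all the way and leave each one standing flat on the floor of its bay.

Things in the scene. Friction and masses are not known exactly. Their poses are not given: they have to be found in the camera images.
- jar_red: small closed gem jar, an upright aluminium cylinder with a red lid, 26 mm in diameter and 40 mm high, 50 g, stiff; origin at the centre of its underside, z up along its axis. Neighbours stand 45 mm apart. Beware: the plier shelf overhangs the bench behind, 0.25 m up, its edge from (0.62, -0.31) to (0.82, 0.03)
- jar_yellow: small closed gem jar, an upright aluminium cylinder with a yellow lid, 26 mm in diameter and 40 mm high, 50 g, stiff; origin at the centre of its underside, z up along its axis. Neighbours stand 45 mm apart. Beware: the plier shelf overhangs the bench behind, 0.25 m up, its edge from (0.62, -0.31) to (0.82, 0.03)
- jar_green: small closed gem jar, an upright aluminium cylinder with a green lid, 26 mm in diameter and 40 mm high, 50 g, stiff; origin at the centre of its underside, z up along its axis. Neighbours stand 45 mm apart. Beware: the plier shelf overhangs the bench behind, 0.25 m up, its edge from (0.62, -0.31) to (0.82, 0.03)
- jar_violet: small closed gem jar, an upright aluminium cylinder with a violet lid, 26 mm in diameter and 40 mm high, 50 g, stiff; origin at the centre of its underside, z up along its axis. Neighbours stand 45 mm apart. Beware: the plier shelf overhangs the bench behind, 0.25 m up, its edge from (0.62, -0.31) to (0.82, 0.03)
- wood_rack: pale wooden rack, 184 x 50 mm, a jar in each bay at the start; 18 mm ledge with cards behind it (+x). Fixed; row of 4 bays along its y axis, centres at y = +67.5, +22.5, -22.5, -67.5 mm (+y = left end seen from the robot), each 42 (x) by 41 mm; bay floor 8 mm, lips and dividers 12 mm above the bench. Origin on the bench under the row's middle, z up; yaw -0.35 to 0.05
- blue_rack: blue rack, 184 x 50 mm, empty at the start, to the left or right of the wooden one. Fixed; row of 4 bays along its y axis, centres at y = +67.5, +22.5, -22.5, -67.5 mm (+y = left end seen from the robot), each 42 (x) by 41 mm; bay floor 8 mm, lips and dividers 12 mm above the bench. Origin on the bench under the row's middle, z up; yaw -0.35 to 0.05
- card_red: flat red lot card, 30 x 14 x 2 mm, fixed on the wooden rack's ledge 34 mm behind (+x of) the bay in which the jar with the red lid starts; it stays there and so records the starting order. Top 12 mm above the bench
- card_yellow: flat yellow lot card, 30 x 14 x 2 mm, fixed on the wooden rack's ledge 34 mm behind (+x of) the bay in which the jar with the yellow lid starts; it stays there and so records the starting order. Top 12 mm above the bench
- card_green: flat green lot card, 30 x 14 x 2 mm, fixed on the wooden rack's ledge 34 mm behind (+x of) the bay in which the jar with the green lid starts; it stays there and so records the starting order. Top 12 mm above the bench
- card_violet: flat violet lot card, 30 x 14 x 2 mm, fixed on the wooden rack's ledge 34 mm behind (+x of) the bay in which the jar with the violet lid starts; it stays there and so records the starting order. Top 12 mm above the bench

How it is judged (in metres and radians):
At the end, for the whole second after the job is handed in: Each jar stands in the blue rack in the mirror bay of its starting bay (first from the left becomes first from the right), within 12 mm of the bay centre along and across the row, underside within 3 mm of the bay floor, tilted under 0.1 rad, released and at rest (((y of card_red in the frame of wood_rack between 0.0525 and 0.0825 m and y of jar_red in the frame of blue_rack between -0.0795 and -0.0555 m) or (y of card_red in the frame of wood_rack between 0.0075 and 0.0375 m and y of jar_red in the frame of blue_rack between -0.0345 and -0.0105 m) or (y of card_red in the frame of wood_rack between -0.0375 and -0.0075 m and y of jar_red in the frame of blue_rack between 0.0105 and 0.0345 m) or (y of card_red in the frame of wood_rack between -0.0825 and -0.0525 m and y of jar_red in the frame of blue_rack between 0.0555 and 0.0795 m)) and x of jar_red in the frame of blue_rack between -0.012 and 0.012 m and z of jar_red in the frame of blue_rack between 0.005 and 0.011 m and angle between each of jar_red, jar_yellow, jar_green, jar_violet's own z axis and vertical below 0.1 rad and linear speed of each of jar_red, jar_yellow, jar_green, jar_violet below 0.02 m/s and angular speed of each of jar_red, jar_yellow, jar_green, jar_violet below 0.3 rad/s and ((y of card_yellow in the frame of wood_rack between 0.0525 and 0.0825 m and y of jar_yellow in the frame of blue_rack between -0.0795 and -0.0555 m) or (y of card_yellow in the frame of wood_rack between 0.0075 and 0.0375 m and y of jar_yellow in the frame of blue_rack between -0.0345 and -0.0105 m) or (y of card_yellow in the frame of wood_rack between -0.0375 and -0.0075 m and y of jar_yellow in the frame of blue_rack between 0.0105 and 0.0345 m) or (y of card_yellow in the frame of wood_rack between -0.0825 and -0.0525 m and y of jar_yellow in the frame of blue_rack between 0.0555 and 0.0795 m)) and x of jar_yellow in the frame of blue_rack between -0.012 and 0.012 m and z of jar_yellow in the frame of blue_rack between 0.005 and 0.011 m and ((y of card_green in the frame of wood_rack between 0.0525 and 0.0825 m and y of jar_green in the frame of blue_rack between -0.0795 and -0.0555 m) or (y of card_green in the frame of wood_rack between 0.0075 and 0.0375 m and y of jar_green in the frame of blue_rack between -0.0345 and -0.0105 m) or (y of card_green in the frame of wood_rack between -0.0375 and -0.0075 m and y of jar_green in the frame of blue_rack between 0.0105 and 0.0345 m) or (y of card_green in the frame of wood_rack between -0.0825 and -0.0525 m and y of jar_green in the frame of blue_rack between 0.0555 and 0.0795 m)) and x of jar_green in the frame of blue_rack between -0.012 and 0.012 m and z of jar_green in the frame of blue_rack between 0.005 and 0.011 m and ((y of card_violet in the frame of wood_rack between 0.0525 and 0.0825 m and y of jar_violet in the frame of blue_rack between -0.0795 and -0.0555 m) or (y of card_violet in the frame of wood_rack between 0.0075 and 0.0375 m and y of jar_violet in the frame of blue_rack between -0.0345 and -0.0105 m) or (y of card_violet in the frame of wood_rack between -0.0375 and -0.0075 m and y of jar_violet in the frame of blue_rack between 0.0105 and 0.0345 m) or (y of card_violet in the frame of wood_rack between -0.0825 and -0.0525 m and y of jar_violet in the frame of blue_rack between 0.0555 and 0.0795 m)) and x of jar_violet in the frame of blue_rack between -0.012 and 0.012 m and z of jar_violet in the frame of blue_rack between 0.005 and 0.011 m); the robot touches nothing.
It fails at once if a jar is tipped by more than 0.6 rad (angle between any of jar_red, jar_yellow, jar_green, jar_violet's own z axis and vertical above 0.6 rad).
It also fails if it takes over 80 s, if anything falls off the work surface, if the arm or the gripper's body presses on something with over 40 N, if the wrist force passes 120 N, or if a joint passes its speed limit or range.

### The arm

A 6-joint arm with a two-finger parallel gripper is mounted at the origin on a cart in front of the work surface, level with it; the furniture and walls round the work are solid. World frame = base frame: x ahead of the robot, y to its left, z up, the work surface at z = 0. Lengths are in mm, angles in rad, forces in N, time in s.
With the tool pointing down it reaches from about 350 to 975 mm from the base axis. Payload 7.1 kg.
Tool frame: the origin (TCP) lies on the front face of the gripper's body, between the roots of the fingers; the fingertips stand 80 mm ahead of it and the grasp point (between the pads) lies 61 mm ahead of it (env.tips_ahead is the distance from the TCP to the fingertips, in mm); z points along the fingers, y is the line along which they close (so a half turn about z gives the same grasp; the last joint's range is limited). The gripper opens to 88 mm and grips with 3 to 60 N. Pads are 20 mm wide; open, the fingers measure 115 mm over their backs; the gripper's body (75 mm by 178 mm) begins 61 mm behind the grasp point.
Start: joints at [-1.246, 0.423, 1.63, -0, 1.089, -0.019], TCP at [210.684, -588.403, 302.675] pointing down, gripper open.
Joint ranges: [-3, 3], [-0.9, 2.11], [0.09, 2.58], [-1.31, 4.45], [0.11, 2.69], [-2.54, 2.54]. Speed limits (rad/s): [2.39, 2.39, 3.01, 3.14, 3.14, 3.14].

### API

Orientations are given as a unit quaternion [x, y, z, w].
In Python, from station import env, set_gripper, viewer, workorder gives the robot as it stands. Calls block until the motion is done:
- env.reach(position, orientation): joint-space move of the TCP to a pose.
- env.move_l(position, rot=None, rate=150, f_stop=None): straight line of the TCP; rot=None keeps the orientation; rate is the mean speed in mm/s. With f_stop (N) it stops when the force on the tool has changed by that much, and returns True; else False.
- env.move_joints(angles): joint-space move.
- set_gripper(opening): finger opening in mm; the grip force is fixed at half the most; returns when the fingers have stopped.
- env.hold(seconds).
- env.ik(position, orientation): joint angles nearest the present ones, or None.
- env.read_state(): the state.
- viewer.camera(name): name is "scene" or "top" or "wrist"; returns the picture (400x640x3 uint8, blue, green, red); there is no depth.
- viewer.camera_params(name): a dict with "fx", "fy", "cx", "cy" (pixels), "dist" ([k1, k2, p1, p2, k3] as OpenCV has them; the pictures are not rectified), "pose" (4x4, takes a point from camera to world coordinates); the wrist camera has in their place "tool_from_camera" (4x4, takes a point from camera to tool coordinates, whose origin is the TCP and whose axes are the flange's). Camera axes: x right, y up, looking along -z (the intrinsics and any distortion apply to the point x, -y, -z); pixel columns grow to the right and rows downward; lengths in mm; the calibration is good to about 2 mm. A picture is of the moment at which its call begins: read the wrist's pose just before it. camera_params takes no time and is no camera call.
A pose or a line that the arm cannot do raises env.IKError and nothing moves.
- workorder.sign_off(): hands the job in; it is judged then, once.
The state is a dict: "time_s": time; "qpos": joint angles; "dq": joint speeds; "tau": joint torques, N m; "tool_pos": TCP position; "orientation": TCP orientation; "force": force on the tool from outside, world axes, zero at the start; "wrist_torque": the same for the moment, N m; "width": finger opening in mm; "grip_force": force on a finger pad.
Only numpy, scipy, OpenCV 4.12 (cv2) and the standard library are available. Lean on these libraries where they do the work, as an engineer would, in place of code of your own. Each camera call takes 0.05 s, during which the arm holds its last target. There are 200 camera calls.

## Working session

There is one attempt and no reset: what is moved stays moved. The work goes in short steps, each a Python script; the robot and the scene stay as the last script left them, time stands still between calls to the robot, and variables do not carry over. Pictures are saved under pics/ and viewed, at most 14 in all, crops included, and the job is handed in when it is done.

```bash
mkdir -p pics; python3 - <<'E'
from station import env, viewer
import cv2
for n in ("top","scene"):
    cv2.imwrite(f"pics/{n}0.png",viewer.camera(n)); p=viewer.camera_params(n); print(n,p)
print(viewer.camera_params("wrist")); print(env.read_state())
E
```

```text
top {'fx': 403.88539495944406, 'fy': 403.88539495944406, 'cx': 319.60326266336926, 'cy': 207.11986481748545, 'dist': array([-0.07639409,  0.        ,  0.        ,  0.        ,  0.        ]), 'pose': array([[-2.16541450e-02,  9.82320114e-01, -1.85952392e-01,
         3.82988746e+02],
       [-9.99757551e-01, -2.20188075e-02,  1.04206612e-04,
        -4.18757554e+01],
       [-3.99208567e-03,  1.85909564e-01,  9.82558750e-01,
         8.69741387e+02],
       [ 0.00000000e+00,  0.00000000e+00,  0.00000000e+00,
         1.00000000e+00]])}
scene {'fx': 500.59515181681394, 'fy': 500.59515181681394, 'cx': 317.24256701332166, 'cy': 199.9973660553745, 'dist': array([-0.15528643,  0.        ,  0.        ,  0.        ,  0.        ]), 'pose': array([[-8.81588769e-01,  2.76365968e-01, -3.82652708e-01,
         1.81597833e+02],
       [-4.71971099e-01, -5.04657235e-01,  7.22886130e-01,
         6.55799084e+02],
       [ 6.67266739e-03,  8.17889312e-01,  5.75336900e-01,
         6.17725611e+02],
       [ 0.00000000e+00,  0.00000000e+00,  0.00000000e+00,
         1.00000000e+00]])}
{'fx': 328.379363
[... 542 characters left out ...]
'qpos': array([-1.24598657e+00,  4.23782265e-01,  1.63057586e+00, -1.14142325e-05,
        1.08861400e+00, -1.90095975e-02]), 'dq': array([-3.26983283e-04, -1.17848953e-03, -3.07122342e-03, -2.30036335e-04,
        1.20245785e-03, -4.84057262e-05]), 'tau': array([-2.75267321e-04, -5.45613778e+01, -2.74322391e+01,  6.44823234e-02,
        1.87933375e-02, -3.02415219e-05]), 'tool_pos': array([ 210.573618  , -588.05577044,  301.98303811]), 'orientation': array([ 9.85259199e-01,  1.71066757e-01, -1.10045138e-04, -6.80914601e-04]), 'force': array([-0.7170695 ,  0.60438839,  0.06646824]), 'wrist_torque': array([ 0.03236351, -0.01950381,  0.02901911]), 'grip_force': 0.0, 'width': 87.59663980957765}
```

View pics/top0.png

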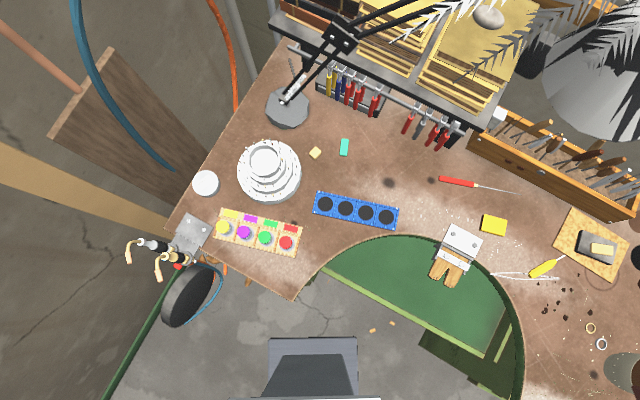

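View pics/scene0.png

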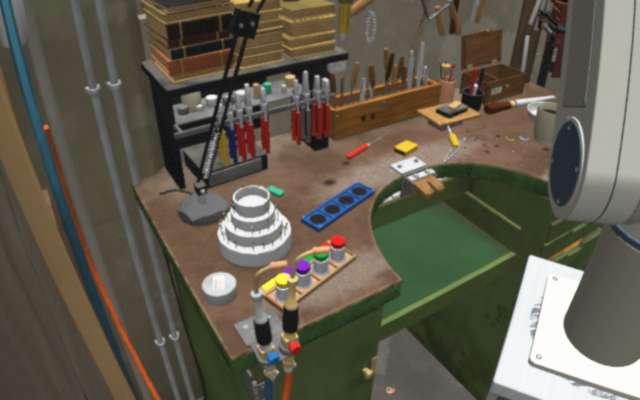

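The top picture shows the wooden rack at the left, with jars at about yellow (223,228), violet (243,233), green (265,238) and red (286,243). The blue rack is empty, at about (355,211). There is a torch pair beside the left end and a ring-mandrel stack behind it. I'll enlarge both racks.

```bash
python3 - <<'E'
import cv2
a=cv2.imread("pics/top0.png")
cv2.imwrite("pics/c1.png",cv2.resize(a[190:265,205:310],None,fx=7,fy=7,interpolation=cv2.INTER_CUBIC))
cv2.imwrite("pics/c2.png",cv2.resize(a[180:240,305:405],None,fx=8,fy=8,interpolation=cv2.INTER_CUBIC))
E
```

```text
(no output)
```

View pics/c1.png

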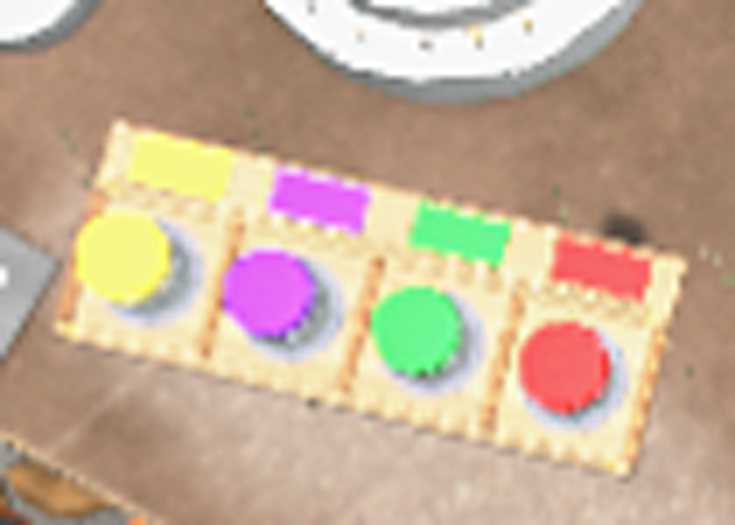

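View pics/c2.png

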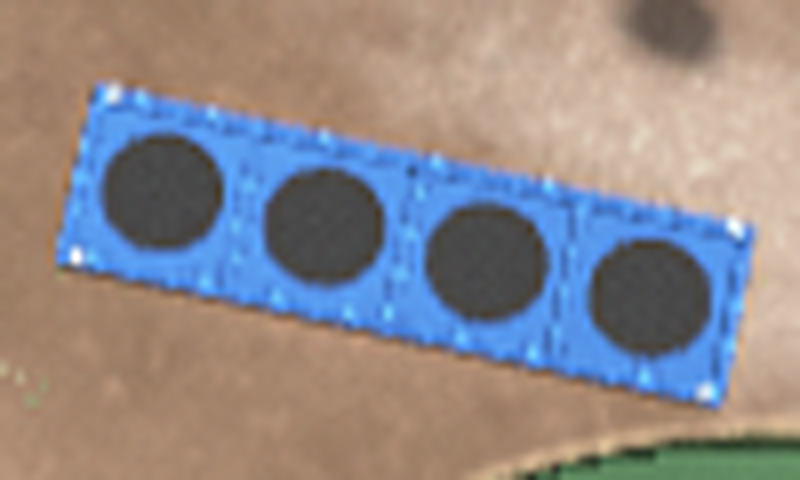

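Crop readings: lids at (123,257), (269,293), (417,332), (564,367); bay discs at (163,191), (324,227), (487,262), (650,297). Now I'll locate them and check the obstacles, stack and torches, close up.

```bash
cat > h.py <<'E'
import numpy as np, cv2
from station import env, set_gripper, viewer, workorder
from scipy.spatial.transform import Rotation as R
def ray(p,uv,pose=None):
    K=np.array([[p['fx'],0,p['cx']],[0,p['fy'],p['cy']],[0,0,1]])
    n=cv2.undistortPoints(np.array(uv,float).reshape(-1,1,2),K,p['dist'])[:,0]
    T=p['pose'] if pose is None else pose
    return T[:3,3],np.c_[n[:,0],-n[:,1],-np.ones(len(n))]@T[:3,:3].T
def onz(p,uv,z,pose=None):
    o,d=ray(p,uv,pose); return (o+d*((z-o[2])/d[:,2])[:,None])[:,:2]
def tri(pa,a,pb,b):
    (o,d),(q,e)=ray(pa,[a]),ray(pb,[b]); d=d[0];e=e[0]
    s,t=np.linalg.lstsq(np.c_[d,-e],q-o,rcond=None)[0]
    return (o+s*d+q+t*e)/2, np.linalg.norm(o+s*d-q-t*e)
def uncrop(c,f,off): return (np.array(c,float)+.5)/f-.5+off
E
python3 - <<'E'
from h import *
np.set_printoptions(precision=1,suppress=True)
T=viewer.camera_params("top");S=viewer.camera_params("scene")
jar=onz(T,uncrop([(123,257),(269,293),(417,332),(564,367)],7,(205,190)),48)
bay=onz(T,uncrop([(163,191),(324,227),(487,262),(650,297)],8,(305,180)),8)
card=onz(T,uncrop([(181,165),(320,201),(459,233),(602,268)],7,(205,190)),12)
for n,a in(("jar",jar),("bay",bay),("card",card)):
    v=a[0]-a[-1]; print(n,a.tolist(),np.linalg.norm(np.diff(a,axis=0),axis=1),"yaw",np.arctan2(-v[0],v[1]))
print("stack top",tri(T,(266,161),S,(252,192)))
print("stack base diam",onz(T,[(237,172),(300,172),(268,202)],5).tolist())
a=cv2.imread("pics/top0.png");b=cv2.imread("pics/scene0.png")
A=cv2.resize(a[130:310,110:310],None,fx=4,fy=4,interpolation=cv2.INTER_CUBIC)[:600]
B=cv2.resize(b[175:365,180:380],None,fx=4,fy=4,interpolation=cv2.INTER_CUBIC)[:600+0]
B=cv2.resize(b[225:365,190:380],None,fx=4,fy=4,interpolation=cv2.INTER_CUBIC)
cv2.imwrite("pics/c3.png",cv2.resize(a[200:310,110:230],None,fx=5,fy=5));cv2.imwrite("pics/c4.png",B)
E
```

```text
jar [[502.7661204827152, 160.00113852316235], [491.2016256328153, 116.53032493345603], [478.81440372937084, 72.88567366054909], [467.66729734614233, 29.900630823783196]] [45.  45.4 44.4] yaw -0.263508979383424
bay [[553.9660605475937, -53.74378486936426], [543.0315968337587, -97.1808800293114], [532.3983812933776, -141.03586279948664], [521.78826225487, -184.81310139545243]] [44.8 45.1 45. ] yaw -0.24074092788099866
card [[536.3757800161778, 151.37426488332605], [524.1668388444468, 108.02117863407744], [513.2841633041321, 65.06135105269433], [501.5053682990954, 21.19841449251698]] [45.  44.3 45.4] yaw -0.26172698014228596
stack top (array([622.7,  61.9, 118. ]), np.float64(8.130051326730701))
stack base diam [[630.3095774780998, 140.1397188932895], [626.8655657227757, -0.22093873183685275], [560.5737335178537, 70.67692853642203]]
```

View pics/c3.png

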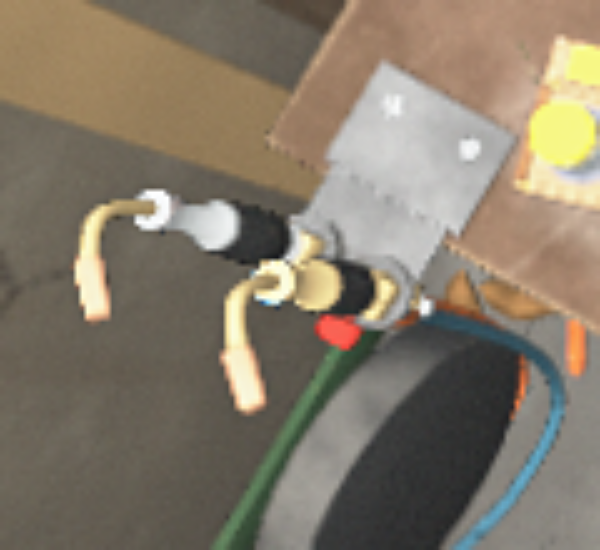

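View pics/c4.png

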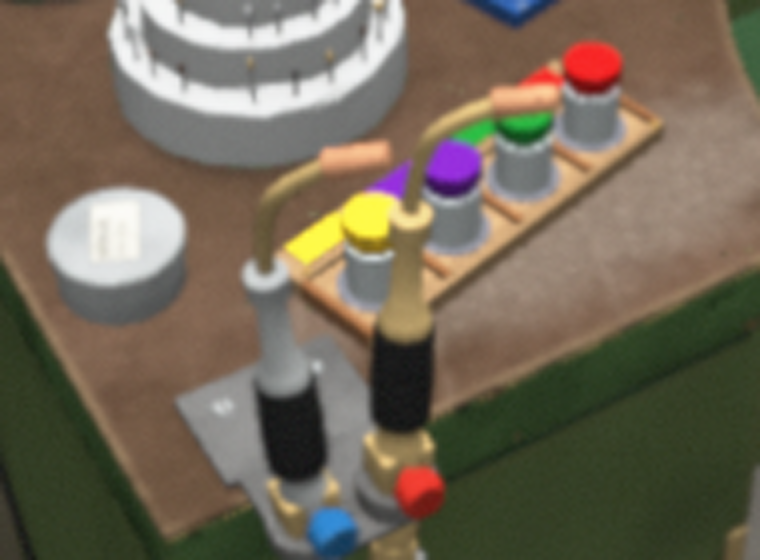

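```bash
python3 - <<'E'
from h import *
np.set_printoptions(precision=1,suppress=True)
T=viewer.camera_params("top");S=viewer.camera_params("scene")
f=lambda c,d:tri(T,uncrop(c,5,(110,200)),S,uncrop(d,4,(190,225)))
print("tipL",f((155,210),(264,275)),"tipR",f((273,283),(412,218)),"nozR",f((248,405),(555,97)),"nozL",f((95,315),(388,152)))
print("handleR base",f((390,290),(400,445)))
print("yellow check",f((563,132),(371,215)))
q0=env.read_state()['qpos']
for phi in(-.26+np.pi/2,-.26-np.pi/2):
  for p in((503,160),(468,30),(554,-54),(522,-185)):
    for z in(96,250):
      q=env.ik([*p,z],[np.cos(phi/2),np.sin(phi/2),0,0]); print(phi,p,z,q)
E
```

```text
tipL (array([464.6, 287.3, 145.6]), np.float64(3.0153110949862554)) tipR (array([436.6, 241.3, 145.8]), np.float64(1.3999878734649382)) nozR (array([392.4, 224.9, 205.1]), np.float64(1.5704174116473841)) nozL (array([422.4, 276.5, 209.8]), np.float64(1.8311362057710854))
handleR base (array([443.9, 239.9,  21.8]), np.float64(5.426734554786369))
yellow check (array([504.9, 160.8,  46.8]), np.float64(2.9830605231876093))
1.3107963267948965 (503, 160) 96 [ 0.3  0.6  1.9 -0.   0.6  0.5]
1.3107963267948965 (503, 160) 250 [ 0.3  0.4  1.9 -0.   0.9  0.5]
1.3107963267948965 (468, 30) 96 [ 0.   0.6  2.1 -0.   0.5  0.3]
1.3107963267948965 (468, 30) 250 [ 0.   0.3  2.  -0.   0.9  0.3]
1.3107963267948965 (554, -54) 96 [-0.1  0.6  1.9 -0.   0.6  0.1]
1.3107963267948965 (554, -54) 250 [-0.1  0.4  1.8 -0.   0.9  0.1]
1.3107963267948965 (522, -185) 96 [-0.4  0.6  1.9 -0.   0.6 -0.1]
1.3107963267948965 (522, -185) 250 [-0.4  0.4  1.8 -0.   0.9 -0.1]
-1.8307963267948966 (503, 160) 96 None
-1.8307963267948966 (503, 160) 250 None
-1.8307963267948966 (468, 30) 96 None
-1.8307963267948966 (468, 30) 250 None
-1.8307963267948966 (554, -54) 96 None
-1.8307963267948966 (554, -54) 250 None
-1.8307963267948966 (522, -185) 96 None
-1.8307963267948966 (522, -185) 250 None
```

Jars, cards and bays agree with the 45 mm pitch. The torches are 146–210 mm high at y > 225, and the stack is about 118 mm high. Gripping across the row clears both. I'll start with red, which is furthest from the obstacles.

```bash
cat >> h.py <<'E'
J=dict(yellow=(503.2,160.2),violet=(491.2,116.5),green=(478.9,73),red=(467.5,29.9))
B=[(553.8,-53.7),(543.1,-97.3),(532.4,-141.0),(521.8,-184.8)]
HOV,PK=222,97
Q=lambda f:[np.cos(f/2),np.sin(f/2),0,0]
def pick(n,phi=1.31):
    x,y=J[n]; env.reach([x,y,HOV],Q(phi)); env.move_l([x,y,PK],rate=120)
    set_gripper(10); s=env.read_state(); print(n,"t",s['time_s'],"w",s['width'],"g",s['grip_force'],"tcp",s['tool_pos'])
    env.move_l([x,y,HOV],rate=120); s=env.read_state(); print("lifted w",s['width'],"F",s['force'])
    return s['width']>20
def place(b,phi=1.33):
    x,y=B[b]; env.reach([x,y,HOV],Q(phi)); hit=env.move_l([x,y,PK+1],rate=100,f_stop=15)
    s=env.read_state(); print("placed at",s['tool_pos'],"hit",hit,"F",s['force'])
    set_gripper(60); env.move_l([x,y,HOV],rate=150); print("t",env.read_state()['time_s'])
E
python3 - <<'E'
from h import *
np.set_printoptions(precision=1,suppress=True)
set_gripper(60)
if pick("red"): place(0)
cv2.imwrite("pics/top1.png",a:=viewer.camera("top")); cv2.imwrite("pics/w1.png",viewer.camera("wrist"))
E
```

```text
red t 4.95 w 25.611603584782216 g 30.00039964914322 tcp [467.8  29.9  97.2]
lifted w 25.684361407865367 F [-0.  -0.2 -1.1]
placed at [554.2 -53.8  98.6] hit False F [ 0.2 -0.  -1.3]
t 9.7667
```

View pics/w1.png

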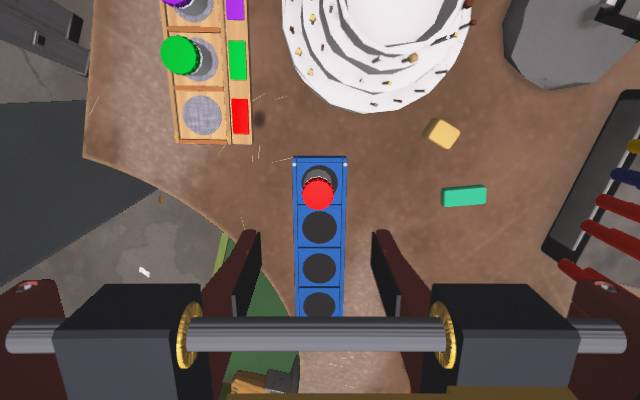

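Red stands upright in the left blue bay, with its lid at about (318,193) and its base centred on the disc. I'll do the other three.

```bash
python3 - <<'E'
from h import *
np.set_printoptions(precision=1,suppress=True)
for n,b,f in(("green",1,1.31),("violet",2,1.31),("yellow",3,1.38)):
    if not pick(n,f): print("FAILED GRASP"); break
    place(b)
else: env.reach([420,-330,280],Q(1.0))
a=viewer.camera("top"); cv2.imwrite("pics/top2.png",a); b=viewer.camera("scene")
cv2.imwrite("pics/end.png",np.vstack([cv2.resize(a[170:250,290:420],(520,320),interpolation=cv2.INTER_CUBIC),cv2.resize(b[160:240,290:420],(455,280),interpolation=cv2.INTER_CUBIC)[:, :] if 0 else cv2.resize(b[165:235,290:420],(520,280),interpolation=cv2.INTER_CUBIC)]))
E
```

```text
green t 12.3333 w 25.646368870549267 g 30.00054180622101 tcp [479.1  73.1  97.2]
lifted w 25.420474877564025 F [-0.5 -0.8 -0.3]
placed at [543.5 -97.4  98.6] hit False F [ 0.3  0.2 -0.9]
t 17.3583
violet t 20.0667 w 25.553702165320633 g 30.0005105137825 tcp [491.4 116.6  97.2]
lifted w 25.36405057559047 F [ 0.3 -0.5 -0.1]
placed at [ 532.8 -141.1   98.6] hit False F [-0.5  0.3 -0.6]
t 25.35
yellow t 28.3333 w 25.328083913724505 g 30.00041037797928 tcp [503.5 160.3  97.2]
lifted w 25.16387777291362 F [ 0.5  0.1 -0.8]
placed at [ 522.2 -184.9   98.6] hit False F [ 0.1  0.  -0.9]
t 33.9
```

View pics/end.png

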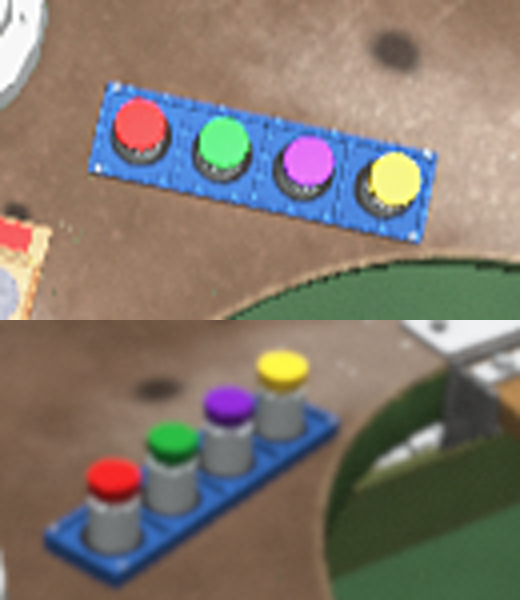

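All four stand upright, in the order red, green, violet, yellow from the left. Lids are at crop (140,124), (223,141), (308,160) and (395,178). I'll check the numbers, then hand in.

```bash
python3 - <<'E'
from h import *
np.set_printoptions(precision=1,suppress=True)
e=onz(viewer.camera_params("top"),uncrop([(140,124),(223,141),(308,160),(395,178)],4,(290,170)),48)-np.array(B)
print(e)
if np.abs(e).max()<7: env.hold(0.5); print(workorder.sign_off())
E
```

```text
[[-1.8  1. ]
 [-1.1  1.8]
 [-1.3  1.9]
 [-1.2  1. ]]
the job is handed in; nothing more can be done
None
```

All four jars are standing upright in the blue rack in reverse order (red, green, violet, yellow from the left), each measured within about 2.5 mm of its bay centre, and the job was handed in at about 36 s of the 80 s allowed; sign-off returned no verdict.

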